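# Traverser feed knob: bring the bridge to the blue wagon's siding

### The job

On the small model-railway traverser, turn the red feed knob until the short piece of track on the sliding bridge is lined up with the siding on which the blue wagon stands, then let go of the knob. The knob rides along with the bridge as it turns. Do not push on the bridge itself, and leave both wagons where they stand.

Things in the scene. Friction and masses are not known exactly. Their poses are not given: they have to be found in the camera images.
- knob_grip (a point): round red knob, vertical axis, 40 mm wide (42 over its ribs), 34 mm high; point on its axis, half-way up, 70 mm above the bench, free below to 53 mm. Rides with the bridge. Clockwise from above moves knob and bridge straight along the bridge's +x (away from the robot), 36 mm per radian; anticlockwise toward it. Takes about 0.2 N m, stays where left; grip it at any angle.
- bridge: sliding plywood plate 48 x 104 x 10 mm with a black model track, and the aluminium arm that carries the knob; origin at the plate centre's underside, 20 mm above the bench. x: sliding direction; y: along its track, away from the sidings; knob at y = +105 mm. Two sidings beyond its -y end, 36 mm either side of mid-travel; it slides 60 mm either way, starts within 12 mm of mid-travel.
- blue_wagon_mid (a point): blue model goods wagon, 32 x 139 x 41 mm, loose on the track of one of the two sidings; this point is on its centre line (also the centre line of its siding), half-way up; y axis along the wagon.
- tank_wagon_mid (a point): white model tank wagon, 31 x 139 x 50 mm, loose on the track of the other siding; this point is on its centre line, 20 mm above its wheels' underside; y axis along the wagon.

How it is judged:
By the outcome, as a careful person would: the job done as asked, in the order asked, and still so for the second after the job is handed in, with the robot touching nothing.
It also fails if it takes over 32 s, if anything falls off the work surface, if the arm or the gripper's body presses on something with over 40 N, if the wrist force passes 120 N, or if a joint passes its speed limit or range.

### The arm

A 7-joint arm with a two-finger parallel gripper is mounted at the origin on a cart in front of the work surface, level with it; the furniture and walls round the work are solid. World frame = base frame: x ahead of the robot, y to its left, z up, the work surface at z = 0. Lengths are in mm, angles in degrees, forces in N, time in s.
With the tool pointing down it reaches from about 425 to 950 mm from the base axis. Payload 16.7 kg.
Tool frame: the origin (TCP) lies at the very end of the fingers, on their centre line; the grasp point (between the pads) lies 19 mm behind it; z points along the fingers, y is the direction in which the jaws open and shut (so a half turn about z gives the same grasp; the last joint's range is limited). The gripper opens to 94 mm and grips with 3 to 60 N. Pads are 16 mm wide; open, the fingers measure 119 mm over their backs; the gripper's body (75 mm by 177 mm) begins 78 mm behind the grasp point.
Start: joints at [65.632, 24.414, 4.234, 92.017, -1.954, 63.644, -3.845], TCP at [183.784, -649.46, 205.467] pointing down, gripper open.
Joint ranges: [-163.25, 163.25], [-28.42, 122.38], [-70.27, 78.77], [12.13, 141.07], [-58.53, 238.53], [9.26, 117.41], [-156.51, 156.51]. Speed limits (degrees/s): [108.29, 108.29, 136.94, 136.94, 172.46, 172.46, 172.46].

### API

Orientations are given as [roll, pitch, yaw] about the fixed x, y, z axes, in that order (R = Rz(yaw) Ry(pitch) Rx(roll)).
In Python, from workcell import arm gives the robot as it stands.
- The arm moves only by the tool arm_command, never from a script. Its argument "series" is text: rows parted by semicolons, each of 7 numbers parted by spaces: the turn, a rotation vector about the tool's x, y, z in rad, then the shift along the tool's x, y, z in mm, then the opening, from 0 (shut) to 1 (fully open). A call has 1 to 20 rows; each row is the pose to reach, as a shift and turn from the pose commanded when the call began, along the tool's axes at that moment; what a row does not reach only later rows make up. A row lasts 1/12 s, in which the tool goes at most 41.7 mm and 7.16 degrees, less where a joint would pass 70% of its speed; a pose out of reach is approached as far as the arm can. A call with a gripper value outside its range is refused whole. The fingers move at their own pace and stop on an object; "newtons" is the grip in N (left out, the last holds). Time passes only in rows, so rows that repeat a pose let the fingers close. It gives the time, the measured TCP pose, the force and the opening at its end, in the units of the state.
- arm.get_state(): the state, without advancing time (a new reading comes with each control period).
- arm.snapshot(name): name is "scene" or "top" or "wrist"; returns a dict with "color" (420x560x3 uint8, red, green, blue), "fov_y" (degrees; the focal length in pixels is half the picture's height over the tangent of half this angle, whatever the lens; pixels are square), "cx", "cy" (the principal point, pixels), "k1" (the pictures are not rectified: a ray, as slopes to the right and down, at radius r is drawn at 1 + k1 r^2 times it, then the intrinsics apply), "xyz" and "attitude" of the camera in the world. Camera axes: x right, y up, looking along -z (the intrinsics and any distortion apply to the point x, -y, -z); pixel columns grow to the right and rows downward; lengths in mm; the calibration is good to about 2 mm. A picture is of the moment at which its call begins. There is no depth.
- arm.close_job(): hands the job in, once; it reports no verdict.
Trained networks look in the newest picture that a camera, given by its name, has taken for a name from the list of things; names that differ only in an ending like _2 or _b are one class to them, and where a whole thing is asked for, a point or a joint stands for the part that bears it (a point fixed in the world has none). Each returns a list of dicts, best first, with "score" (0 to 1); they miss things now and then, are a little off and sometimes report something else, mostly with a low value. They report only what shows in the picture. A call takes as long as a camera call.
- arm.recognise(label, camera): "position" ([x, y, z] in mm, in world coordinates, good to about 4 mm: the middle of the surface that is visible of it).
- arm.masks_of(label, camera): "pixels" (420x560 bool, what is visible of it).
The state is a dict: "clock": time; "qpos": joint angles; "joint_velocities": joint speeds; "effort": joint torques, N m; "ee_pos": TCP position; "tcp_rot": TCP orientation; "contact_force": force on the tool from outside, world axes, zero at the start; "wrist_torque": the same for the moment, N m; "grip_width": finger opening in mm.
Only numpy, scipy, OpenCV 4.12 (cv2) and the standard library are available. Lean on these libraries where they do the work, as an engineer would, in place of code of your own. Each camera call takes 0.05 s, during which the arm holds its last target. There are 200 camera calls.

## Working session

There is one attempt and no reset: what is moved stays moved. The work goes in short steps, Python scripts to look and compute and a tool call to move; the robot and the scene stay as the last step left them, time stands still between calls to the robot, and variables do not carry over. Pictures are saved under pics/ and viewed, on a budget of 10 in all, crops included, one or two more only if the job needs it, and the job is handed in when it is done.

Besides the shell and the picture viewer there is one more tool, called by a JSON object that holds its "api" and its "payload", one argument or row to a line. arm_command: Moves the arm, as the interface text tells. Its arguments: {"type":"object","properties":{"series":{"type":"string"},"newtons":{"type":"number"}},"required":["series"]}

```bash
mkdir -p pics; cat > h.py <<'E'
import numpy as np, cv2
from workcell import arm
from scipy.spatial.transform import Rotation as R
def snap(n,f=None):
    s=arm.snapshot(n)
    if f: cv2.imwrite('pics/'+f,s['color'][:,:,::-1])
    return s
def cam(s):
    h=s['color'].shape[0]; f=h/2/np.tan(np.radians(s['fov_y']/2))
    a=np.array(s['attitude'],float)
    M=a if a.shape==(3,3) else R.from_euler('xyz',a,degrees=True).as_matrix()
    return f,M,np.array(s['xyz'],float)
def onplane(s,px,z):
    f,M,c=cam(s); p=np.atleast_2d(px).astype(float)
    K=np.array([[f,0,s['cx']],[0,f,s['cy']],[0,0,1]])
    u=cv2.undistortPoints(p[:,None],K,np.array([s['k1'],0,0,0.]))[:,0]
    d=np.c_[u[:,0],-u[:,1],-np.ones(len(u))]@M.T
    return c+d*((z-c[2])/d[:,2])[:,None]
E
python3 - <<'E'
from h import *
for n in('scene','top'):
    s=snap(n,n+'0.png'); print(n,{k:v for k,v in s.items() if k!='color'})
    for l in('knob_grip','bridge','blue_wagon_mid','tank_wagon_mid'):
        print(l,[(np.round(d['position']),round(d['score'],2)) for d in arm.recognise(l,n)[:2]])
print(arm.get_state())
E
```

```text
scene {'fov_y': 53.269059395434006, 'cx': 284.35250494207327, 'cy': 214.94494716255412, 'k1': -0.08612430992641423, 'xyz': array([-39.30264158, 560.67894035, 454.89089901]), 'attitude': array([  65.9954541 ,    0.73203713, -131.86291143])}
knob_grip [(array([527., 124.,  19.]), 0.98)]
bridge [(array([520.,  42.,  31.]), 0.69)]
blue_wagon_mid [(array([ 534., -128.,   75.]), 0.56)]
tank_wagon_mid [(array([ 464., -115.,   69.]), 0.62)]
top {'fov_y': 56.29322154465191, 'cx': 276.11300392775496, 'cy': 205.67532101825307, 'k1': -0.04014740700851864, 'xyz': array([445.6579201 ,  20.44080841, 946.95527622]), 'attitude': array([  5.61504295,   1.39272923, -90.30876641])}
knob_grip [(array([542., 110.,  20.]), 0.94)]
bridge [(array([527.,  19.,  33.]), 0.69), (array([540., 108.,  20.]), 0.47)]
blue_wagon_mid [(array([ 536., -143.,   75.]), 0.81)]
tank_wagon_mid [(array([ 467., -129.,   80.]), 0.93), (array([ 539., -146.,   76.]), 0.37)]
{'clock': 0.5, 'qpos': array([65.63286308, 24.41530696,  4.23542019, 92.02145423, -1.95268534,
       63.64381379, -3.84464223]), 'joint_velocities': array([-0.02076305,  0.07845043, -0.01194745, -0.06865011,  0.018843  ,
        0.01935347, -0.03666293]), 'effort': array([-3.44776054e-03, -9.34827161e+01,  3.65881160e+00, -4.54265392e+01,
       -4.92079183e-02,  1.36677705e-02,  2.22347812e-04]), 'ee_pos': array([ 183.74096798, -649.42621868,  205.41492311]), 'tcp_rot': array([-1.79991599e+02,  4.30707952e-04,  1.57972135e+01]), 'contact_force': array([-0.23488318,  0.32113376, -0.09416306]), 'wrist_torque': array([ 0.04395777,  0.07921491, -0.05795857]), 'grip_width': 94.31425902882214}
```

View pics/top0.png

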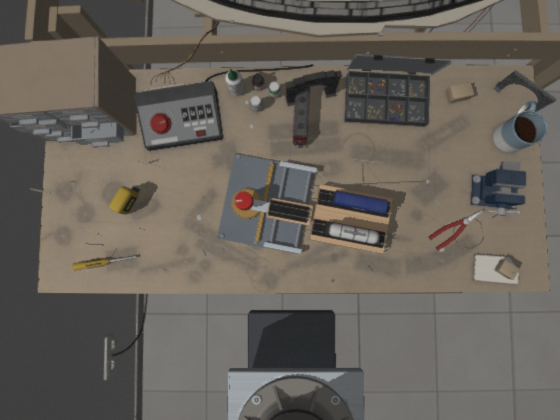

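View pics/scene0.png

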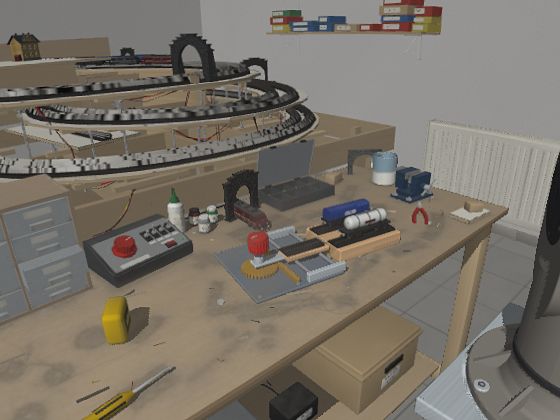

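Top view: the red knob is at (243,201), the bridge track at (288,211), the blue wagon at (355,202) on the far siding and the tank wagon at (347,233) on the near one. The second red knob, at (160,124), is on the controller. Scene view agrees. Next I'll measure these.

```bash
python3 - <<'E'
from h import *
s=snap('top')
sc=snap('scene')
def line(px,z,s):
    p=onplane(s,px,z)[:,:2]; (w,c)=(cv2.minAreaRect(p.astype(np.float32)),p.mean(0)); return np.round(w[0],1),np.round(w[1],1),round(w[2],1)
for l,z in(('blue_wagon_mid',75),('tank_wagon_mid',70),('bridge',30)):
    for d in arm.masks_of(l,'top')[:1]:
        v,u=np.nonzero(d['pixels']); print(l,d['score'],len(u),line(np.c_[u,v],z,s))
im=s['color'].astype(int)
def red(s,box):
    im=s['color'].astype(int); m=(im[:,:,0]>110)&(im[:,:,1]<60)&(im[:,:,2]<60)
    v,u=np.nonzero(m); k=(u>box[0])&(u<box[1])&(v>box[2])&(v<box[3]); return np.c_[u[k],v[k]]
p=red(s,(215,275,175,230)); print('knob',len(p),p.mean(0),onplane(s,p.mean(0)[None],80),line(p,82,s))
p=red(sc,(235,280,220,270)); print('knob scene',len(p),p.mean(0),onplane(sc,p.mean(0)[None],72))
cv2.imwrite('pics/topc.png',cv2.resize(s['color'][150:260,210:400,::-1],None,fx=4.2,fy=4.2,interpolation=cv2.INTER_CUBIC))
E
```

```text
blue_wagon_mid 0.64 729 (array([ 539.7, -142.7]), array([121.4,  32.5]), 77.5)
tank_wagon_mid 0.83 782 (array([ 470.8, -127.4]), array([127.9,  32.8]), 78.3)
bridge 0.97 1043 (array([526.7,  28.7]), array([140.2,  48. ]), 78.2)
knob 202 [243.6039604  200.04950495] [[544.19053636 113.44841153  80.        ]] (array([544.1, 114.6]), array([34.9, 37.7]), 44.9)
knob scene 248 [259.04032258 245.3266129 ] [[530.36582062 122.63382119  72.        ]]
```

View pics/topc.png

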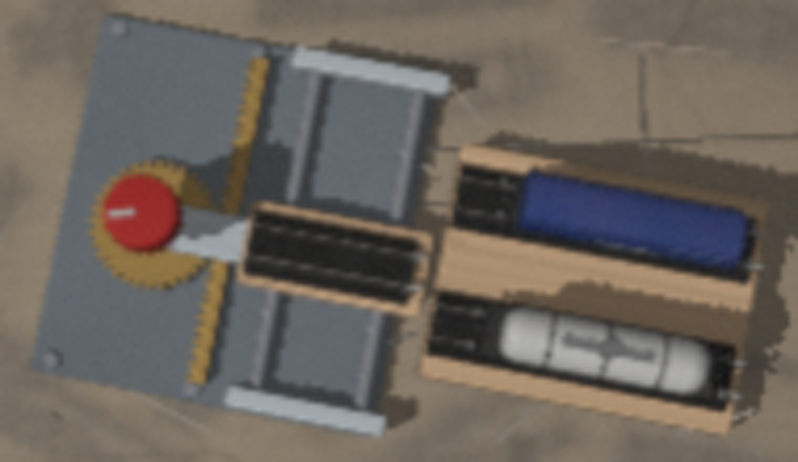

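{"api": "arm_command", "payload": {
  "series": "0 0 -0.78 495 -223 -25 1;0 0 -0.78 495 -223 -25 1;0 0 -0.78 495 -223 -25 1;0 0 -0.78 495 -223 -25 1;0 0 -0.78 495 -223 -25 1;0 0 -0.78 495 -223 -25 1;0 0 -0.78 495 -223 -25 1;0 0 -0.78 495 -223 -25 1;0 0 -0.78 495 -223 -25 1;0 0 -0.78 495 -223 -25 1;0 0 -0.78 495 -223 -25 1;0 0 -0.78 495 -223 -25 1;0 0 -1.55 554 -636 -25 1;0 0 -1.55 554 -636 -25 1;0 0 -1.55 554 -636 -25 1;0 0 -1.55 554 -636 -25 1;0 0 -1.55 554 -636 -25 1;0 0 -1.55 554 -636 -25 1;0 0 -1.55 554 -636 -25 1;0 0 -1.55 554 -636 -25 1"
}}

```text
clock: 2.42
ee_pos: [548.8, 6.5, 230.3]
tcp_rot: [180.0, 0.0, 104.7]
contact_force: [-0.0, 0.3, 0.2]
grip_width: 94.0
```

{"api": "arm_command", "payload": {
  "series": "0 0 0 95 20 0 1;0 0 0 95 20 0 1;0 0 0 95 20 0 1;0 0 0 95 20 0 1;0 0 0 95 20 0 1"
}}

```text
clock: 2.83
ee_pos: [544.5, 102.5, 230.1]
tcp_rot: [180.0, 0.0, 104.7]
contact_force: [0.1, -0.9, 0.2]
grip_width: 93.9
```

```bash
python3 - <<'E'
from h import *
s=snap('wrist','w1.png'); print({k:v for k,v in s.items() if k!='color'}); st=arm.get_state(); print(st['ee_pos'],st['tcp_rot'],st['qpos'])
for l in('knob_grip','bridge','blue_wagon_mid'):
    print(l,[(np.round(d['position']),round(d['score'],2)) for d in arm.recognise(l,'wrist')[:2]])
E
```

```text
{'fov_y': 62.33226419814484, 'cx': 277.1109108515899, 'cy': 207.31216877601136, 'k1': -0.03297860321711105, 'xyz': array([523.07330879, 182.16881124, 408.57837999]), 'attitude': array([-1.66660211e+01,  1.29769721e-02,  1.47095396e+01])}
[544.69917413 101.15222207 229.97007721] [-1.79993012e+02  2.23350967e-02  1.04596418e+02] [ 11.73881321  14.80367821 -34.10354997 104.3712393    9.22786711
  63.59343614 -11.01018075]
knob_grip [(array([541., 123.,  13.]), 0.77), (array([474., -83.,  80.]), 0.46)]
bridge [(array([527.,  18.,  36.]), 0.79)]
blue_wagon_mid [(array([ 538., -160.,   77.]), 0.86)]
```

View pics/w1.png

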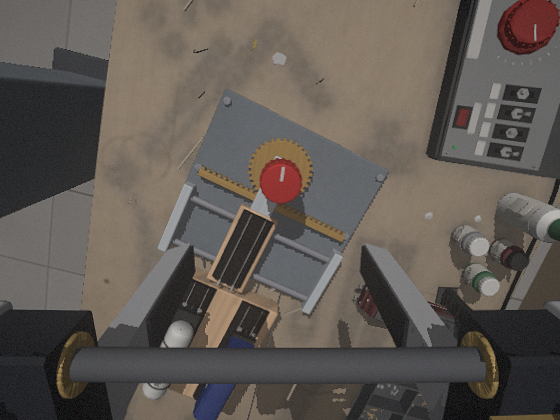

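Wrist view: the knob's top is at (281,181), the bridge track is centred near (243,247), and the track stub in front of the blue wagon is near (247,322). The path down is clear. I'll measure the knob and the track offset.

```bash
cat > m.py <<'E'
from h import *
def red(s,box):
    im=s['color'].astype(int); m=(im[:,:,0]>90)&(im[:,:,1]<70)&(im[:,:,2]<70)
    v,u=np.nonzero(m); k=(u>box[0])&(u<box[1])&(v>box[2])&(v<box[3]); return np.c_[u[k],v[k]]
def dark(s,c,r,z):
    m=(s['color'].max(2)<60).astype(np.uint8); n,l=cv2.connectedComponents(cv2.morphologyEx(m,cv2.MORPH_CLOSE,np.ones((3,3))))
    v,u=np.nonzero(m); k=np.hypot(u-c[0],v-c[1])<r
    p=onplane(s,np.c_[u[k],v[k]],z)[:,:2]; w=cv2.minAreaRect(p.astype(np.float32)); return p,w
E
python3 - <<'E'
from m import *
s=snap('wrist'); p=red(s,(250,310,150,210))
for z in(87,80):
    q=onplane(s,p,z)[:,:2]; print('knob',z,cv2.minEnclosingCircle(q.astype(np.float32)),q.mean(0))
for n,l in(('wrist','blue_wagon_mid'),('wrist','bridge')):
    for d in arm.masks_of(l,n)[:1]:
        v,u=np.nonzero(d['pixels']); print(l,len(u),cv2.minAreaRect(onplane(s,np.c_[u,v],77 if 'blue' in l else 30)[:,:2].astype(np.float32)))
ex=np.array([.978,-.206])
print('bridge dark',dark(s,(243,247),42,33)[1])
p,w=dark(s,(243,247),42,33);print(np.median(p@ex))
p,w=dark(s,(247,322),16,33);print(w,np.median(p@ex),(p@ex).min(),(p@ex).max())
E
```

```text
knob 87 ((543.7644653320312, 115.04022216796875), 21.598176956176758) [543.80661799 114.6810034 ]
knob 80 ((544.2007446289062, 113.6222152709961), 22.06850814819336) [544.24379542 113.25517425]
blue_wagon_mid 1494 ((540.2142944335938, -134.0035858154297), (147.71453857421875, 34.430274963378906), 78.32435607910156)
bridge 3689 ((526.2041015625, 20.522842407226562), (130.36178588867188, 48.66332244873047), 78.09255981445312)
bridge dark ((521.7643432617188, 12.999099731445312), (95.92878723144531, 60.09933090209961), 74.82453155517578)
510.08100394699807
((553.0340576171875, -84.60713195800781), (45.79901123046875, 36.10095977783203), 79.38423156738281) 558.3349085633749 539.9730676309898 576.3492724349485
```

{"api": "arm_command", "payload": {
  "series": "0 0 0 13 3 0 1;0 0 0 13 3 30 1;0 0 0 13 3 60 1;0 0 0 13 3 90 1;0 0 0 13 3 120 1;0 0 0 13 3 145 0.8;0 0 0 13 3 160 0.7;0 0 0 13 3 170 0.7;0 0 0 13 3 174 0.7;0 0 0 13 3 174 0.7;0 0 0 13 3 174 0.7;0 0 0 13 3 174 0.7",
  "newtons": 30
}}

```text
clock: 4.18
ee_pos: [545.0, 115.3, 57.2]
tcp_rot: [179.9, 0.0, 104.6]
contact_force: [0.7, 1.1, 0.5]
grip_width: 65.9
```

```bash
python3 - <<'E'
from h import *
s=snap('wrist','w2.png'); st=arm.get_state(); print(st['ee_pos'],st['tcp_rot'],st['contact_force'],st['grip_width'])
E
```

```text
[544.90655923 115.21411959  57.0802649 ] [1.79905675e+02 1.13458225e-02 1.04597285e+02] [-0.52977893 -0.06913293  1.16108587] 65.64624366483288
```

View pics/w2.png

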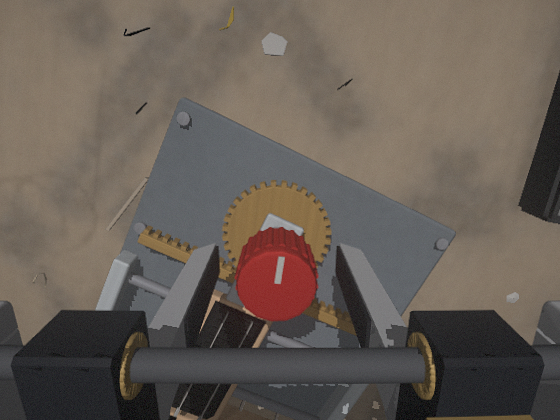

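The knob, at (278,285), is centred between the fingers. Closing now.

{"api": "arm_command", "payload": {
  "series": "0 0 0 0 0 0 0.3;0 0 0 0 0 0 0.3;0 0 0 0 0 0 0.3;0 0 0 0 0 0 0.3;0 0 0 0 0 0 0.3;0 0 0 0 0 0 0.3",
  "newtons": 30
}}

```text
clock: 4.73
ee_pos: [544.5, 115.3, 56.2]
tcp_rot: [180.0, -0.0, 104.6]
contact_force: [1.2, 0.5, 1.5]
grip_width: 39.4
```

{"api": "arm_command", "payload": {
  "series": "0 0 0.05 -0.8 1.6 0 0.3;0 0 0.1 -1.6 3.2 0 0.3;0 0 0.15 -2.4 4.8 0 0.3;0 0 0.2 -3.2 6.4 0 0.3;0 0 0.25 -4 8.1 0 0.3;0 0 0.3 -4.8 9.7 0 0.3;0 0 0.35 -5.6 11.3 0 0.3;0 0 0.4 -6.4 12.9 0 0.3;0 0 0.45 -7.2 14.5 0 0.3;0 0 0.5 -8 16.1 0 0.3;0 0 0.55 -8.8 17.7 0 0.3;0 0 0.6 -9.6 19.4 0 0.3;0 0 0.6 -9.6 19.4 0 0.3"
}}

```text
clock: 5.82
ee_pos: [566.6, 110.9, 56.2]
tcp_rot: [179.9, -0.1, 70.0]
contact_force: [6.2, 0.1, -2.4]
grip_width: 39.6
```

```bash
python3 - <<'E'
from h import *
s=snap('top','t2.png'); st=arm.get_state(); print(st['ee_pos'],st['tcp_rot'],st['contact_force'],st['wrist_torque'],st['grip_width'])
ex=np.array([.979,-.204])
for l in('bridge','blue_wagon_mid'):
    for d in arm.masks_of(l,'top')[:1]:
        v,u=np.nonzero(d['pixels']); w=cv2.minAreaRect(onplane(s,np.c_[u,v],77 if 'blue' in l else 30)[:,:2].astype(np.float32)); print(l,w,np.array(w[0])@ex)
E
```

```text
[566.51099913 110.87140108  56.23237151] [ 1.79912824e+02 -5.58417728e-02  7.01720174e+01] [ 6.01881665 -0.23371891 -0.88654521] [-0.00178095 -1.34267618  0.06253227] 39.43791022165309
bridge ((539.9443969726562, -20.07264518737793), (52.05818176269531, 48.684478759765625), 81.3137435913086) 532.7003842544556
blue_wagon_mid ((538.657958984375, -142.30108642578125), (130.01356506347656, 34.73633575439453), 79.49723052978516) 556.3755634765624
```

{"api": "arm_command", "payload": {
  "series": "0 0 0.05 0.3 1.8 0 0.3;0 0 0.1 0.5 3.6 0 0.3;0 0 0.15 0.8 5.3 0 0.3;0 0 0.2 1 7.1 0 0.3;0 0 0.25 1.3 8.9 0 0.3;0 0 0.3 1.5 10.7 0 0.3;0 0 0.35 1.8 12.5 0 0.3;0 0 0.4 2 14.3 0 0.3;0 0 0.45 2.3 16 0 0.3;0 0 0.5 2.5 17.8 0 0.3;0 0 0.55 2.8 19.6 0 0.3;0 0 0.6 3 21.4 0 0.3;0 0 0.6 3 21.4 0 0.3;0 0 0.6 3 21.4 0 0.3"
}}

```text
clock: 7.13
ee_pos: [588.2, 106.1, 56.3]
tcp_rot: [179.9, -0.1, 35.8]
contact_force: [9.1, -2.5, -5.2]
grip_width: 39.7
```

```bash
python3 - <<'E'
from h import *
st=arm.get_state(); print(st['ee_pos'],st['tcp_rot'],st['contact_force'],st['wrist_torque'],st['grip_width'])
# rectified plan view at z=31, bridge-aligned, 3px/mm; scene and top side by side
ex=np.array([.979,-.204]);ey=np.array([.204,.979]);o=np.array([540,-40.])
W,H=240,110;k=3.3
out=[]
for n in('scene','top'):
    s=snap(n); f,M,c=cam(s)
    gx,gy=np.meshgrid(np.arange(int(W*k)),np.arange(int(H*k*.8)))
    a=110-gx/k; b=45-gy/k
    P=np.dstack([o[0]+b*ex[0]+a*ey[0],o[1]+b*ex[1]+a*ey[1],np.full(a.shape,33.)]).reshape(-1,3)
    q=(P-c)@M; xn=q[:,0]/-q[:,2]; yn=-q[:,1]/-q[:,2]; g=1+s['k1']*(xn**2+yn**2)
    mp=lambda v:v.reshape(a.shape).astype(np.float32)
    out.append(cv2.remap(s['color'],mp(xn*g*f+s['cx']),mp(yn*g*f+s['cy']),cv2.INTER_CUBIC))
cv2.imwrite('pics/plan.png',np.vstack(out)[:,:,::-1])
E
```

```text
[588.20865302 106.12351482  56.2772182 ] [ 1.79916539e+02 -1.33583185e-01  3.58229780e+01] [ 9.08398574 -2.47461625 -5.16297392] [-0.39008971 -2.18410947  0.27718165] 39.70707904207397
```

View pics/plan.png

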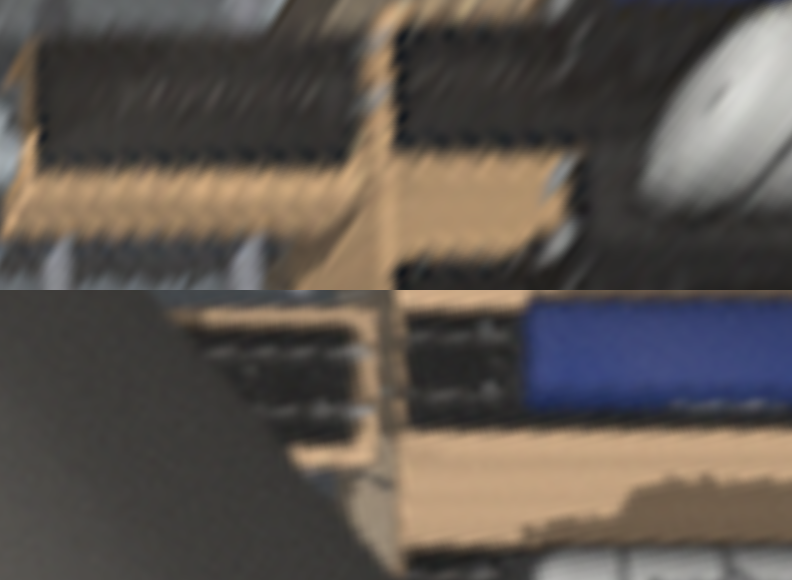

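Plan view at 3.3 px/mm: the bridge rails are at rows 352 and 409 and the siding rails at about 334 and 392. That leaves about 5 mm, so I'll turn a little more.

{"api": "arm_command", "payload": {
  "series": "0 0 0.04 1.1 1.2 0 0.3;0 0 0.08 2.2 2.4 0 0.3;0 0 0.125 3.4 3.7 0 0.3;0 0 0.125 3.4 3.7 0 0.3;0 0 0.125 3.4 3.7 0 0.3"
}}

```text
clock: 7.65
ee_pos: [592.8, 105.1, 56.2]
tcp_rot: [179.9, -0.1, 28.7]
contact_force: [7.9, -1.0, -2.8]
grip_width: 39.5
```

```bash
cat > plan.py <<'E'
from h import *
import sys
def plan(n,a0,a1,b0,b1,k):
    ex=np.array([.979,-.204]);ey=np.array([.204,.979]);o=np.array([540,-40.])
    s=snap(n); f,M,c=cam(s)
    a,b=np.meshgrid(np.arange(a0,a1,-1/k),np.arange(b0,b1,-1/k))
    P=np.dstack([o[0]+b*ex[0]+a*ey[0],o[1]+b*ex[1]+a*ey[1],np.full(a.shape,33.)]).reshape(-1,3)
    q=(P-c)@M; xn=q[:,0]/-q[:,2]; yn=-q[:,1]/-q[:,2]; g=1+s['k1']*(xn**2+yn**2)
    mp=lambda v:v.reshape(a.shape).astype(np.float32)
    return cv2.remap(s['color'],mp(xn*g*f+s['cx']),mp(yn*g*f+s['cy']),cv2.INTER_CUBIC)
if __name__=='__main__':
    st=arm.get_state(); print(st['ee_pos'],st['tcp_rot'],st['contact_force'])
    im=plan('top',60,-55,48,-5,6.5); cv2.imwrite(sys.argv[1],im[:,:,::-1])
    for nm,(u0,u1) in dict(bridge=(-0,0),siding=(0,0)).items(): pass
    g=im.max(2).astype(float)
    # columns: a=60-u/6.5
    for nm,a0,a1 in(('bridge',22,6),('siding',-14,-24)):
        c=g[:,int((60-a0)*6.5):int((60-a1)*6.5)].mean(1); d=np.gradient(cv2.GaussianBlur(c[:,None],(1,9),0)[:,0])
        i=np.argsort(d)[:1]; j=np.argsort(-d)[:1]; print(nm,np.round(48-np.array([i[0],j[0]])/6.5,1)); 
E
python3 plan.py pics/plan2.png
```

```text
[592.81855032 105.05655084  56.23283206] [ 1.79942066e+02 -1.11203482e-01  2.86597729e+01] [ 7.91563808 -1.03367192 -2.83986642]
bridge [39.1  2.2]
siding [39.2  2.3]
```

View pics/plan2.png

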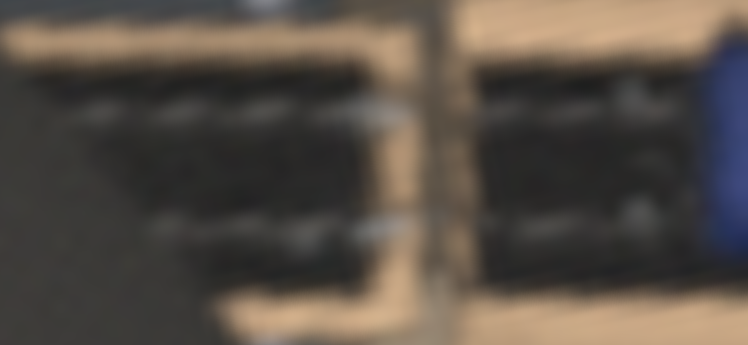

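Dark edges of the bridge and siding tracks agree within about 0.1 mm. I'll release and back off upward.

{"api": "arm_command", "payload": {
  "series": "0 0 0 0 0 0 0.5;0 0 0 0 0 0 0.65;0 0 0 0 0 0 0.7;0 0 0 0 0 0 0.7;0 0 0 0 0 0 0.7;0 0 0 0 0 -10 0.7;0 0 0 0 0 -40 0.7;0 0 0 0 0 -80 0.7;0 0 0 0 0 -120 0.7;0 0 0 0 0 -160 0.7;0 0 0 -40 -40 -170 0.7;0 0 0 -80 -80 -170 0.7;0 0 0 -110 -110 -170 0.7;0 0 0 -110 -110 -170 0.7"
}}

```text
clock: 8.87
ee_pos: [439.4, 149.6, 226.9]
tcp_rot: [180.0, -0.0, 28.7]
contact_force: [1.1, 1.6, 0.6]
grip_width: 65.5
```

```bash
python3 plan.py pics/plan3.png; python3 - <<'E'
from plan import *
g=cv2.GaussianBlur(plan('top',75,-60,48,-5,6.5).max(2).astype(np.float32),(5,5),0)
def edges(a):
    c=g[:,int((75-a)*6.5)-8:int((75-a)*6.5)+8].mean(1); d=np.gradient(c)
    m=len(c)//2; return 48-np.argmin(d[:m])/6.5,48-(m+np.argmax(d[m:]))/6.5
A={}
for nm,r in(('bridge',range(6,66,4)),('siding',range(-15,-27,-2))):
    e=np.array([edges(a) for a in r]); print(nm,np.round(e.mean(1),1), np.polyfit(list(r),e.mean(1),1))
E
```

```text
[439.3617294  149.61157052 226.87762339] [ 1.79977618e+02 -3.71799713e-02  2.87377613e+01] [1.05876625 1.60138685 0.62270441]
bridge [39.1 44.2]
siding [39.2  2.3]
bridge [20.5 21.1 20.9 20.7 20.7 21.2 20.6 20.  21.1 20.6 19.9 20.9 20.5 19.8
 20.7] [-8.79120879e-03  2.09194139e+01]
siding [20.1 20.3 20.6 20.8 21.1 20.8] [-0.09120879 18.8040293 ]
```

View pics/plan3.png

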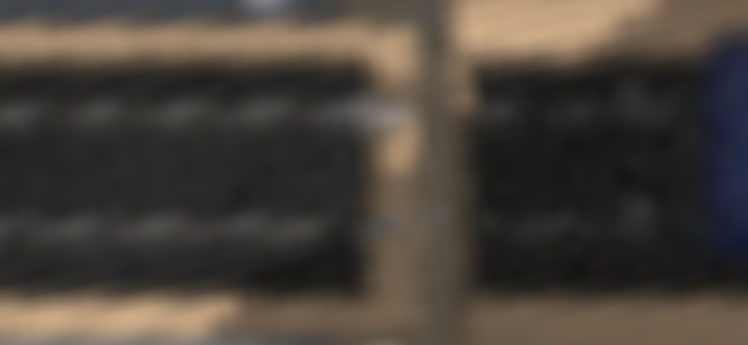

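```bash
python3 - <<'E'
from h import *
s=snap('top')
for l in('blue_wagon_mid','tank_wagon_mid'): print(l,[np.round(d['position']) for d in arm.recognise(l,'top')[:1]])
print(arm.get_state()['clock']); print(arm.close_job())
E
```

```text
blue_wagon_mid [array([ 539., -142.,   79.])]
tank_wagon_mid [array([ 465., -126.,   82.])]
9.1167
the job is handed in; nothing more can be done
None
```

I gripped the red knob and turned it about 76° clockwise. That brought the bridge about 48 mm in +x, in line with the blue wagon's siding. I then let go, lifted clear and handed the job in at about 9.1 s.

- **Alignment:** with the knob released, the rectified top view shows the bridge and siding rails continuous across the gap. The dark track edges taken just before release agreed to about 0.1 mm. A line fit after release put the bridge up to 0.5 mm too far, which is within the measuring noise.
- **One bad reading:** the automatic reading of the bridge's lower edge failed after release (44.2, a false edge, probably from the changed shadow). I went by the picture and the line fit instead.
- **Wagons:** both were found within about 4 mm of where they started, which is the detector's accuracy.
- **Contact:** the force on the tool during the turn read at most about 11 N. The gripper ended clear of everything.

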